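Slide the stray sealant cartridge home

ROBOT

A 6-joint arm with a two-finger parallel gripper is mounted at the origin on the work surface. World frame = base frame: x ahead of the robot, y to its left, z up, the work surface at z = 0. Lengths are in mm, angles in rad, forces in N, time in s.
With the tool pointing down it reaches from about 200 to 875 mm from the base axis. Payload 3.4 kg.
Tool frame: the origin (TCP) lies between the finger pads; the fingertips stand 25 mm ahead of it and the grasp point (between the pads) lies 6 mm ahead of it (robot.tcp_to_tips is the z of the fingertips in the tool frame, in mm); z points along the fingers, y is the line along which they close (so a half turn about z gives the same grasp; the last joint's range is limited). The gripper opens to 94 mm and grips with 3 to 60 N. Pads are 16 mm wide; open, the fingers measure 119 mm over their backs; the gripper's body (75 mm by 177 mm) begins 78 mm behind the grasp point.
Start: joints at [-1.242, 0.276, 1.505, -0, 1.361, -0.121], TCP at [250.006, -517.842, 230.493] pointing down, gripper open.
Joint ranges: [-2.89, 2.89], [-0.75, 2.08], [0.22, 2.7], [-1.18, 4.32], [0.11, 2.71], [-2.7, 2.7]. Speed limits (rad/s): [2.57, 2.57, 3.14, 3.14, 3.14, 3.14].

INTERFACE

Orientations are given as a unit quaternion [x, y, z, w].
In Python, from station import robot, capture, calibration gives the robot as it stands.
- The arm moves only by the tool arm_command, never from a script. Its argument "deltas" is text: rows parted by semicolons, each of 6 numbers parted by spaces: the shift along the tool's x, y, z in cm, then the turn, a rotation vector about the tool's x, y, z in rad. In form: x y z ax ay az; .... A call has 1 to 12 rows; each row shifts and turns the commanded pose from where the row before left it, along the tool's axes as they then stand; what a row does not reach is not made up. A row lasts 1/10 s, in which the tool goes at most 50 mm and 8.59 degrees, less where a joint would pass 70% of its speed; a pose out of reach is approached as far as the arm can. A call with a gripper value outside its range is refused whole. "jaw" is the closure, from 0 (fully open) to 1 (shut), set as the call begins (left out, the last holds). The fingers move at their own pace and stop on an object; "force" is the grip in N (left out, the last holds). Time passes only in rows, so rows that do not move let the fingers close. It gives the time, the measured TCP pose, the force, the opening and the grip force at its end, in the units of the state.
- robot.state(): the state, without advancing time (a new reading comes with each control period).
- capture(name): name is "side" or "top"; returns the picture (400x640x3 uint8, blue, green, red); there is no depth.
- calibration(name): a dict with "fx", "fy", "cx", "cy" (pixels), "camera_from_world" (4x4, takes a point from world to camera coordinates). Camera axes: x right, y down, z forward; pixel columns grow to the right and rows downward; lengths in mm; the calibration is good to about 2 mm. A picture is of the moment at which its call begins. calibration takes no time and is no camera call.
- robot.hand_in(): hands the job in; it is judged then, once.
The state is a dict: "t": time; "qpos": joint angles; "dq": joint speeds; "joint_torque": joint torques, N m; "eef_pos": TCP position; "tool_rot": TCP orientation; "contact_force": force on the tool from outside, world axes, zero at the start; "wrist_torque": the same for the moment, N m; "opening": opening from 0.0 (shut) to 1.0 (fully open); "grip_force": force on a finger pad.
Only numpy, scipy, OpenCV 4.12 (cv2) and the standard library are available. Lean on these libraries where they do the work, as an engineer would, in place of code of your own. Each camera call takes 0.05 s, during which the arm holds its last target. There are 200 camera calls.

TASK

One sealant cartridge stands loose on the counter in front of the stock rack. Push it low on its body with the fingertips so that it slides, upright, into the rack's empty lane and right back until it stands against the back rail. Do not lift it or let it tip over, leave the two cartridges already in the rack and everything else on the counter where they are, and finish with the fingers clear of it.

Things in the scene. Friction and masses are not known exactly. Their poses are not given: they have to be found in the camera images.
- stray: the loose sealant cartridge to be pushed: an upright white cylinder 49 mm in diameter, 212 mm tall to its shoulder, with a 16 mm wide stub up to 232 mm; 0.25 to 0.5 kg, centre of mass half-way up. Origin at the centre of its flat underside, z up along it. Pushed higher than about 25 mm above the counter it may tip. It stands on the robot's side of the rack
- rack: plywood comb fixed to the bare counter (no floor). x points into the lanes (away from the robot, turned up to 0.2 rad). Lanes at y = -90, 0, +90 mm, 82 mm clear between fences 8 mm thick, 30 mm high, with front ends at x = -64 mm. Back rail 40 mm high, 290 mm wide, front face at x = +25 mm. Origin on the counter, middle lane, where the axis of a cartridge touching the rail lies (within 1 mm)
- card: a flat paper restock card, 36 by 56 mm, 1 mm thick, stuck to the counter in the rack's one empty lane (any of the three). Origin on the lane's centre line where the axis of a cartridge that stands against the back rail lies; x points into the lane, as the rack's. The cartridge slides over it freely
- stock_a: a cartridge like the stray, already standing in the rack against the back rail in one of the two full lanes; origin at the centre of its underside. Leave alone
- stock_b: the second cartridge already in the rack, like stock_a. Leave alone
- tape_measure: a black tape measure, 70 by 40 by 42 mm high, lying to the left in front of the rack; origin at the centre of its underside. Leave alone
- tape_roll: a grey roll of tape, 76 mm across and 40 mm high, lying to the right in front of the rack; origin at the centre of its underside. Leave alone
- aerosol: a metal spray can, 66 mm across and 195 mm tall, standing well left of the rack; origin at the centre of its underside. Leave alone
- jar: a squat jar, 72 mm across and 80 mm tall, standing well right of the rack; origin at the centre of its underside. Leave alone
- knife: a filling knife, 230 mm long, lying at the right of the counter. Leave alone
- hammer: a hammer lying at the left of the counter. Leave alone

How it is judged (in metres and radians):
At the end, for the whole second after the job is handed in: the stray cartridge stands upright (within 0.05 rad) and still on the counter in the empty lane, within 8 mm of touching the back rail and within 22 mm of the lane's centre line; the two stock cartridges are within 20 mm of where they began, the other things within 30 mm (x of stray in the frame of card between -0.008 and 0.008 m and y of stray in the frame of card between -0.022 and 0.022 m and angle between stray's own z axis and vertical below 0.05 rad and height (world z) of stray below 0.004 m and linear speed of stray below 0.01 m/s and distance of each of stock_a, stock_b from where it was at the start of the episode below 0.02 m and distance of each of tape_measure, tape_roll, aerosol, jar, knife, hammer from where it was at the start of the episode below 0.03 m).
It fails at once if the stray cartridge is lifted off the counter (foot's centre over 12 mm up) (height (world z) of stray above 0.012 m).
It fails at once if the stray cartridge tips (over 0.35 rad) (angle between stray's own z axis and vertical above 0.35 rad).
It fails at once if a stock cartridge is shifted over 20 mm or tipped (distance of any of stock_a, stock_b from where it was at the start of the episode above 0.02 m or angle between any of stock_a, stock_b's own z axis and vertical above 0.2 rad).
It fails at once if another thing on the counter is shifted over 30 mm (distance of any of tape_measure, tape_roll, aerosol, jar, knife, hammer from where it was at the start of the episode above 0.03 m).
It also fails if it takes over 72 s, if anything falls off the work surface, if the arm or the gripper's body presses on something with over 40 N, if the wrist force passes 120 N, or if a joint passes its speed limit or range.

## Working session

There is one attempt and no reset: what is moved stays moved. The work goes in short steps, Python scripts to look and compute and a tool call to move; the robot and the scene stay as the last step left them, time stands still between calls to the robot, and variables do not carry over. Pictures are saved under pics/ and viewed, at most 10 in all, crops included, and the job is handed in when it is done.

Besides the shell and the picture viewer there is one more tool, called after "Call:" as name(argument=value, ...), one argument or row to a line, values as JSON. arm_command: Moves the arm, as the interface text tells. Its arguments: {"type":"object","properties":{"deltas":{"type":"string"},"jaw":{"type":"number"},"force":{"type":"number"}},"required":["deltas"]}

```bash
mkdir -p pics; python3 - <<'E'
from station import robot,capture,calibration
import cv2,numpy as np
for n in("top","side"):
    im=capture(n);cv2.imwrite(f"pics/{n}0.png",im)
    c=calibration(n);print(n,c["fx"],c["fy"],c["cx"],c["cy"],np.round(c["camera_from_world"],3).tolist())
print(robot.state()["tool_rot"],robot.state()["eef_pos"])
E
```

```text
top 401.2350237907769 401.2350237907769 321.4677010919799 204.69710244906366 [[-0.015, -1.0, -0.003, 26.303], [-0.991, 0.015, -0.135, 524.159], [0.136, 0.001, -0.991, 1173.35], [0.0, 0.0, 0.0, 1.0]]
side 513.6028186945526 513.6028186945526 322.77606199607686 201.0230506079467 [[-0.963, -0.27, 0.012, 516.22], [-0.212, 0.726, -0.655, 122.344], [0.168, -0.633, -0.756, 1660.617], [0.0, 0.0, 0.0, 1.0]]
[ 9.74817173e-01  2.23004135e-01 -8.46494351e-05 -7.92119575e-04] [ 249.84552594 -517.37611505  229.71954699]
```

View pics/top0.png

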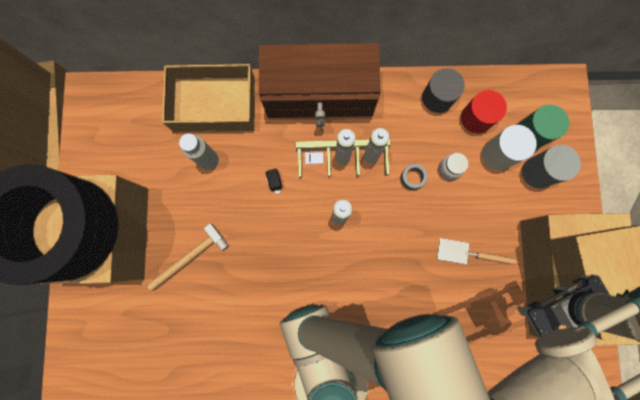

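View pics/side0.png

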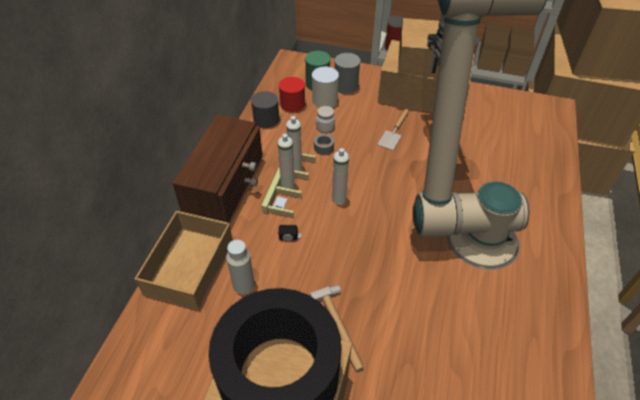

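The top view shows the empty lane on the left, with the card at about (314,158). The stray's top is at about (342,208), with its foot near (338,226). The tape measure is at (274,180). In the side view the stray's foot is near (340,203). Next I'll measure these.

```bash
cat > h.py <<'E'
import numpy as np,cv2
from station import calibration
def ray(n,u,v,z):
    c=calibration(n);T=np.array(c["camera_from_world"]);R,t=T[:3,:3],T[:3,3]
    o=-R.T@t;d=R.T@np.array([(u-c["cx"])/c["fx"],(v-c["cy"])/c["fy"],1])
    return (o+d*(z-o[2])/d[2])
def proj(n,p):
    c=calibration(n);T=np.array(c["camera_from_world"]);q=T[:3,:3]@p+T[:3,3]
    return q[0]/q[2]*c["fx"]+c["cx"],q[1]/q[2]*c["fy"]+c["cy"]
E
python3 - <<'E'
from h import *
a=cv2.imread("pics/top0.png")
hsv=cv2.cvtColor(a,cv2.COLOR_BGR2HSV)
def comps(m,x0,y0,x1,y1,tag,z,mn=15):
    s=np.zeros_like(m);s[y0:y1,x0:x1]=m[y0:y1,x0:x1]
    n,l,st,ce=cv2.connectedComponentsWithStats(s)
    for i in range(1,n):
        if st[i,4]>=mn: print(tag,st[i].tolist(),ce[i].round(1),ray("top",*ce[i],z).round(0), "minrect",cv2.minAreaRect(np.argwhere(l==i)[:,::-1].astype(np.float32)))
white=((hsv[...,1]<60)&(hsv[...,2]>150)).astype(np.uint8)
comps(white,300,148,328,168,"card",1)
grey=((hsv[...,1]<75)&(hsv[...,2]>60)).astype(np.uint8)
comps(grey,325,190,360,235,"stray",0)
yel=((hsv[...,0]>20)&(hsv[...,0]<40)&(hsv[...,1]>50)&(hsv[...,2]>120)).astype(np.uint8)
comps(yel,285,130,400,185,"rack",30)
cr=a[125:240,260:420];cr=cv2.resize(cr,None,fx=5,fy=5,interpolation=cv2.INTER_CUBIC)
b=cv2.imread("pics/side0.png")[130:245,255:365]
cv2.imwrite("pics/c1.png",cr)
cv2.imwrite("pics/c2.png",cv2.resize(b,None,fx=5,fy=5,interpolation=cv2.INTER_CUBIC))
E
```

```text
card [305, 152, 18, 12, 210] [313.7 157.5] [680.  41.   1.] minrect ((313.5, 157.5), (11.0, 17.0), 90.0)
stray [332, 200, 20, 24, 358] [341.3 211.1] [508. -43.   0.] minrect ((341.8999938964844, 211.69998168945312), (18.10193634033203, 24.0416316986084), 8.130102157592773)
rack [296, 141, 42, 36, 417] [314.9 149.8] [697.  36.  30.] minrect ((316.9845275878906, 158.05224609375), (34.703514099121094, 41.18242263793945), 88.02507019042969)
rack [354, 140, 16, 35, 184] [359.  151.4] [ 689. -100.   30.] minrect ((357.32421875, 155.28005981445312), (14.06535816192627, 36.018917083740234), 16.8583984375)
rack [385, 140, 5, 34, 105] [386.6 157. ] [ 670. -184.   30.] minrect ((386.6044616699219, 156.4691162109375), (3.9286997318267822, 33.08378982543945), 1.9749339818954468)
```

View pics/c1.png

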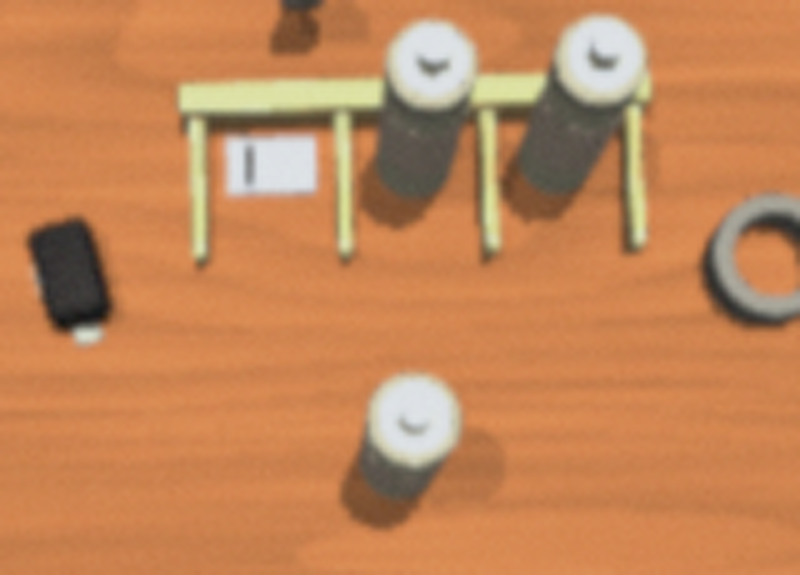

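View pics/c2.png

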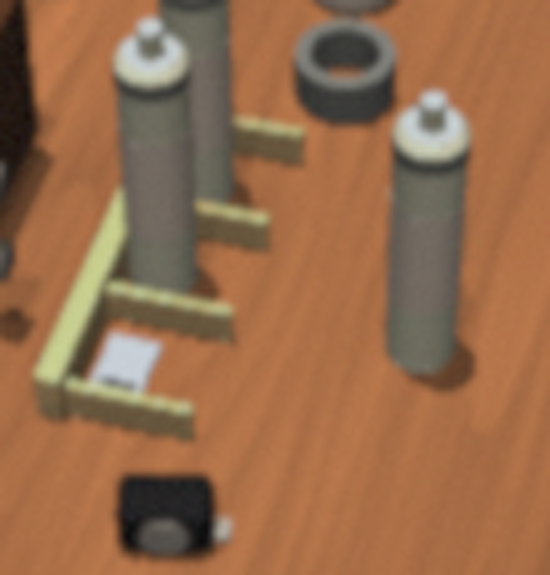

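The crops show the stray's shoulder disc at top-view pixel (343,209), and its near foot edge at side-view pixel (339.5,204). The fence front ends are at crop points (201,262), (345,258), (490,254) and (637,248).

```bash
python3 - <<'E'
from h import *
p=lambda x,y:(260+x/5,125+y/5)
print("stray shoulder top",ray("top",*p(415,420),212)[:2])
f=np.array([ray("top",*p(*q),30)[:2] for q in[(201,262),(345,258),(490,254),(637,248)]]);print(f.round(0))
d=f[0]-f[3];print("yaw from fences",np.arctan2(-d[0],d[1]))
r=np.array([ray("top",*p(*q),40)[:2] for q in[(180,85),(648,73)]]);d=r[0]-r[1];print("rail",r,np.arctan2(-d[0],d[1]),np.linalg.norm(d))
g=[ray("top",*p(*q),30)[:2] for q in[(197,120),(343,112),(633,105)]]
for a,b in zip(g,f[[0,1,3]]): print("fence yaw",np.arctan2(*(a-b)[::-1]))
card=ray("top",*p(271,165),1)[:2];print("card",card, ray("side",*(255+125/5,130+362/5),1))
b=lambda x,y:(255+x/5,130+y/5)
print("stray foot near side edge",ray("side",*b(422,373),0)[:2], "shoulder side",ray("side",*b(432,138),212)[:2])
print("tape",[ray("top",*p(*q),40)[:2].round(0) for q in[(30,232),(80,218),(108,310),(60,328)]])
print("stock a shoulder",ray("top",*p(431,66),212)[:2],ray("top",*p(601,60),212)[:2])
c=calibration("side");T=np.array(c["camera_from_world"]);print(-T[:3,:3].T@T[:3,3])
E
```

```text
stray shoulder top [488.38601011 -37.04691538]
[[ 611.   82.]
 [ 612.   -6.]
 [ 613.  -95.]
 [ 615. -185.]]
yaw from fences 0.016886986266952717
rail [[ 719.30902419   93.4604909 ]
 [ 722.27121632 -193.86666483]] 0.010309109787681514 287.3424246431227
fence yaw 0.019704617791534658
fence yaw -0.004220708924171023
fence yaw -0.009955754656665573
card [678.1043415   38.95330437] [677.35056329  36.75332912   1.        ]
stray foot near side edge [480.61767636 -11.33807147] shoulder side [484.87823459 -21.52771542]
tape [array([629., 185.]), array([637., 155.]), array([580., 138.]), array([569., 167.])]
stock a shoulder [675.79998108 -49.65653519] [ 677.61286759 -139.09813582]
[ 243.8961227  1101.53456563 1328.99863644]
```

The stray is at about (487,-36), the card target at (678,38), and the rack yaw is about 0.01. The gripper body would hit the tall cartridge with the tool straight down, so I'll tilt it 0.6 rad and cradle the cartridge between the partly closed fingertips.

I'll push in two legs. The first goes at heading 0.7 to about (575,38), and the second goes straight into the lane.

Call:
arm_command(
  deltas="2.4 -2.45 0 0 0 0;2.4 -2.45 0 0 0 0;2.4 -2.45 0 0 0 0;2.4 -2.45 0 0 0 0;2.4 -2.45 0 0 0 0;2.4 -2.45 0 0 0 0;2.4 -2.45 0 0 0 0;2.4 -2.45 0 0 0 0;2.4 -2.45 0 0 0 0;2.4 -2.45 0 0 0 0;2.4 -2.45 0 0 0 0;2.4 -2.45 0 0 0 0",
  jaw=0.68,
  force=20,
)

```text
t: 1.3
eef_pos: [381.5, -126.4, 230.3]
tool_rot: [0.975, 0.223, -0.0, -0.0]
contact_force: [0.1, -0.7, -0.7]
opening: 0.321
grip_force: 0.0
```

Call:
arm_command(
  deltas="0 0 0 0 0 -0.1;0 0 0 0 0 -0.1;0 0 0 0 0 -0.05;0 0 0 0 0.1 0;0 0 0 0 0.1 0;0 0 0 0 0.1 0;0 0 0 0 0.1 0;0 0 0 0 0.1 0;0 0 0 0 0.1 0;0 0 0 0 0 0;0 0 0 0 0 0",
)

```text
t: 2.4
eef_pos: [381.2, -128.3, 230.2]
tool_rot: [0.898, 0.326, 0.277, -0.101]
contact_force: [-0.1, 0.2, -0.3]
opening: 0.324
grip_force: 0.0
```

```bash
cat >> h.py <<'E'
from scipy.spatial.transform import Rotation as Ro
def tool():
    from station import robot
    s=robot.state();R=Ro.from_quat(s["tool_rot"]).as_matrix();p=np.array(s["eef_pos"])
    return R,p,p+25*R[:,2],s
def plan(tip,yaw=None):
    R,p,t,s=tool()
    print("t",s["t"],"tip",t.round(1),"yaw",np.arctan2(-R[0,1],R[1,1]) if 0 else np.arctan2(R[1,2],R[0,2]).round(3),"tilt",np.arccos(-R[2,2]).round(3),"ylevel",R[2,1].round(3),"open",s["opening"],"F",np.round(s["contact_force"],1))
    print("delta tool cm",(R.T@(np.array(tip)-t)/10).round(2))
E
python3 -c "
from h import *
plan((436,-78,10))"
```

```text
t 2.4 tip [ 392.  -119.3  209.5] yaw 0.7 tilt 0.599 ylevel -0.001 open 0.32369041558295647 F [-0.1  0.2 -0.3]
delta tool cm [-6.27 -0.31 19.88]
```

Call:
arm_command(
  deltas="-0.63 -0.03 1.98 0 0 0;-0.63 -0.03 1.98 0 0 0;-0.63 -0.03 1.98 0 0 0;-0.63 -0.03 1.98 0 0 0;-0.63 -0.03 1.98 0 0 0;-0.63 -0.03 1.98 0 0 0;-0.63 -0.03 1.98 0 0 0;-0.63 -0.03 1.98 0 0 0;-0.6 -0.03 1.9 0 0 0;-0.3 -0.03 1 0 0 0;-0.3 0 0.95 0 0 0;0 0 0 0 0 0",
)

```text
t: 3.6
eef_pos: [425.9, -85.8, 32.2]
tool_rot: [0.897, 0.329, 0.277, -0.102]
contact_force: [0.0, 1.0, 0.4]
opening: 0.319
grip_force: 0.0
```

```bash
python3 - <<'E'
from h import *
from station import capture
plan((436,-78,10))
a=capture("top");b=capture("side")
o=np.hstack([cv2.resize(a[120:280,240:400],(600,600)[:2])[:, :],]);
cv2.imwrite("pics/d1.png",np.hstack([cv2.resize(a[130:270,270:400],(390,420)),cv2.resize(b[110:250,270:400],(390,420))]))
E
```

```text
t 3.6 tip [436.6 -76.7  11.6] yaw 0.705 tilt 0.599 ylevel -0.001 open 0.31933684882802255 F [0.  1.  0.4]
delta tool cm [-0.2   0.06  0.06]
```

View pics/d1.png

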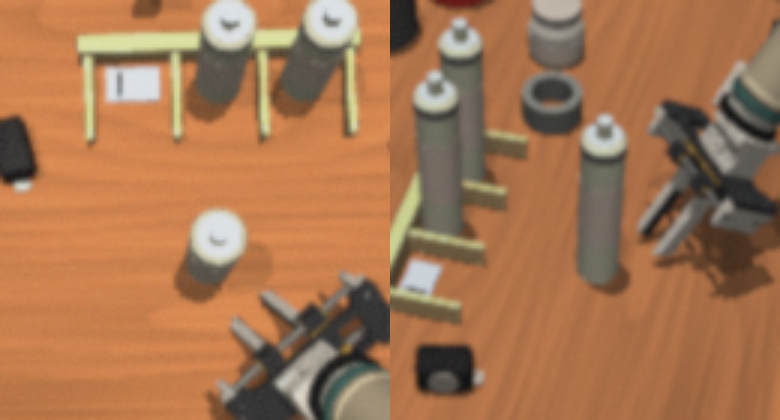

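The fingertips are low and straddle the stray's axis at heading 0.7, and the gripper body is clear. Pushing now.

Call:
arm_command(
  deltas="0.58 0 0.4 0 0 0;0.58 0 0.42 0 0 0;0.58 0 0.42 0 0 0;0.58 0 0.42 0 0 0;0.41 0 0.3 0 0 0;0.41 0 0.28 0 0 0;0.41 0 0.28 0 0 0;0.41 0 0.28 0 0 0;0.41 0 0.28 0 0 0;0.41 0 0.28 0 0 0;0.41 0 0.28 0 0 0;0.41 0 0.28 0 0 0",
)

```text
t: 4.9
eef_pos: [477.7, -42.8, 31.9]
tool_rot: [0.897, 0.328, 0.277, -0.101]
contact_force: [-2.1, -1.5, -0.0]
opening: 0.323
grip_force: 1.3
```

```bash
cat >> h.py <<'E'
def stray(x0,y0,x1,y1):
    from station import capture
    a=capture("top");h=cv2.cvtColor(a,cv2.COLOR_BGR2HSV)
    m=np.zeros(a.shape[:2],np.uint8);m[y0:y1,x0:x1]=((h[...,1]<60)&(h[...,2]>170))[y0:y1,x0:x1]
    n,l,st,ce=cv2.connectedComponentsWithStats(m)
    for i in range(1,n):
        if st[i,4]>60: print("blob",st[i].tolist(),ray("top",*ce[i],213)[:2].round(1))
    return a
E
python3 -c "
from h import *
plan((555,22,9))
stray(320,175,365,230)"
```

```text
t 4.9 tip [488.5 -33.7  11.2] yaw 0.7 tilt 0.6 ylevel -0.0 open 0.3227742556096792 F [-2.1 -1.5 -0. ]
delta tool cm [7.04 0.03 5.08]
blob [327, 193, 18, 18, 245] [507.8 -18.1]
```

Call:
arm_command(
  deltas="0.41 0 0.29 0 0 0;0.41 0 0.29 0 0 0;0.41 0 0.29 0 0 0;0.41 0 0.29 0 0 0;0.41 0 0.28 0 0 0;0.41 0 0.28 0 0 0;0.41 0 0.28 0 0 0;0.41 0 0.28 0 0 0;0.41 0 0.28 0 0 0;0.41 0 0.28 0 0 0;0.41 0 0.28 0 0 0;0.41 0 0.28 0 0 0",
)

```text
t: 6.15
eef_pos: [523.6, -4.3, 31.7]
tool_rot: [0.897, 0.328, 0.278, -0.101]
contact_force: [-3.2, -2.6, 1.6]
opening: 0.319
grip_force: 2.1
```

```bash
python3 -c "
from h import *
plan((556,22,10))
stray(310,168,345,225)"
```

```text
t 6.15 tip [534.4   4.8  11.1] yaw 0.7 tilt 0.6 ylevel 0.0 open 0.3185956471828305 F [-3.2 -2.6  1.6]
delta tool cm [2.22 0.07 1.65]
blob [312, 176, 18, 18, 239] [553.1  19.8]
blob [332, 211, 13, 14, 64] [462.1 -23.4]
```

Call:
arm_command(
  deltas="0.41 0 0.29 0 0 0;0.41 0 0.28 0 0 0;0.41 0 0.28 0 0 0;0.41 0 0.28 0 0 0;0.41 0 0.28 0 0 0;0.1 0 0.07 0 0 0;0 0 0 0 0 0;-0.41 0 -0.28 0 0 0;-0.82 0 -0.56 0 0 0;-1.24 0 -0.84 0 0 0;-1.65 0 -1.14 0 0 0;0 0 0 0 0 0",
)

```text
t: 7.4
eef_pos: [503.7, -21.1, 31.5]
tool_rot: [0.898, 0.326, 0.277, -0.101]
contact_force: [0.1, -0.5, 0.3]
opening: 0.319
grip_force: 0.0
```

```bash
python3 -c "
from h import *
plan((503,37,40))
stray(305,160,345,220)"
```

```text
t 7.4 tip [514.5 -12.   10.9] yaw 0.698 tilt 0.6 ylevel -0.001 open 0.31903003875821634 F [ 0.1 -0.5  0.3]
delta tool cm [ 3.51 -4.5  -1.12]
blob [305, 160, 18, 4, 68] [614.2  36.8]
blob [305, 169, 18, 17, 230] [573.1  37. ]
```

Call:
arm_command(
  deltas="0 0 0 -0.0557 0 0.0813;0 0 0 -0.0557 0 0.0813;0 0 0 -0.0557 0 0.0813;0 0 0 -0.0557 0 0.0813;0 0 0 -0.0557 0 0.0813;0 0 0 -0.0557 0 0.0813;0 0 0 -0.0557 0 0.0813;0 -1.4 0 0 0 0;0 -1.4 0 0 0 0;0 -1.4 0 0 0 0;0 -1.4 0 0 0 0;0 0 0 0 0 0",
)

```text
t: 8.65
eef_pos: [504.2, 37.3, 32.2]
tool_rot: [0.955, 0.019, 0.297, -0.005]
contact_force: [0.1, -0.3, 0.0]
opening: 0.318
grip_force: 0.0
```

```bash
python3 -c "
from h import *
plan((520,37,10))
print(tool()[0].round(3))
a=stray(305,160,345,220)
cv2.imwrite('pics/e1.png',cv2.resize(a[120:260,250:410],(640,560)))"
```

```text
t 8.65 tip [518.4  37.8  11.7] yaw 0.037 tilt 0.603 ylevel 0.001 open 0.31802455817150777 F [ 0.1 -0.3  0. ]
delta tool cm [0.04 0.09 0.23]
[[ 0.823  0.038  0.567]
 [ 0.032 -0.999  0.021]
 [ 0.567  0.001 -0.824]]
blob [305, 160, 18, 4, 67] [614.2  36.6]
blob [305, 169, 18, 17, 230] [573.1  37. ]
```

View pics/e1.png

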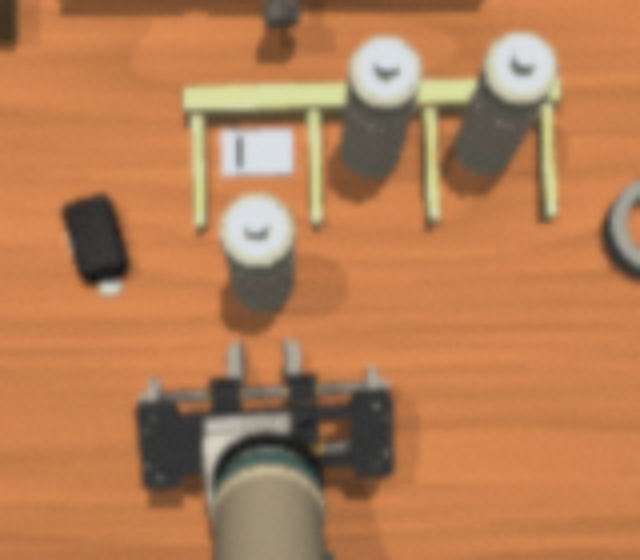

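Call:
arm_command(
  deltas="0.66 0.02 0.47 0 0 0;0.66 0.02 0.47 0 0 0;0.41 0.01 0.3 0 0 0;0.41 0.01 0.3 0 0 0;0.41 0.01 0.28 0 0 0;0.41 0.01 0.28 0 0 0;0.5 0.01 0.34 0 0 0;0.5 0.01 0.34 0 0 0;0.5 0.01 0.34 0 0 0;0.5 0.01 0.34 0 0 0;0.5 0.01 0.34 0 0 0;0.5 0.01 0.34 0 0 0",
)

```text
t: 9.9
eef_pos: [577.0, 36.9, 31.3]
tool_rot: [0.955, 0.018, 0.296, -0.005]
contact_force: [-0.8, 0.4, -1.9]
opening: 0.321
grip_force: 1.4
```

```bash
python3 -c "
from h import *
plan((653,37.5,10))
a=stray(295,135,337,205)"
```

```text
t 9.9 tip [591.1  37.4  10.7] yaw 0.034 tilt 0.602 ylevel 0.002 open 0.32058988442447545 F [-0.8  0.4 -1.9]
delta tool cm [5.06 0.21 3.56]
blob [305, 152, 18, 18, 266] [619.1  36.9]
```

Call:
arm_command(
  deltas="0.41 0.02 0.29 0 0 0;0.41 0.02 0.28 0 0 0;0.41 0.02 0.28 0 0 0;0.41 0.02 0.28 0 0 0;0.41 0.02 0.28 0 0 0;0.41 0.02 0.28 0 0 0;0.41 0.02 0.28 0 0 0;0.41 0.02 0.28 0 0 0;0.41 0.02 0.28 0 0 0;0.41 0.02 0.28 0 0 0;0.25 0 0.17 0 0 0;0 0 0 0 0 0",
)

```text
t: 11.15
eef_pos: [628.1, 34.5, 28.0]
tool_rot: [0.953, 0.019, 0.302, -0.009]
contact_force: [-4.0, 0.2, 3.5]
opening: 0.323
grip_force: 3.0
```

```bash
python3 -c "
from h import *
plan((653,37.5,10))
a=stray(295,115,333,205)"
```

```text
t 11.15 tip [642.5  35.3   7.6] yaw 0.049 tilt 0.615 ylevel -0.005 open 0.32267957923414264 F [-4.   0.2  3.5]
delta tool cm [ 1.   -0.18  0.41]
blob [305, 134, 19, 17, 231] [666.2  35.5]
```

Call:
arm_command(
  deltas="0.29 0 0.1 0 0 0;0.29 0 0.12 0 0 0;0.25 0 0.17 0 0 0;0 0 0 0 0 0",
)

```text
t: 11.6
eef_pos: [636.0, 33.9, 28.0]
tool_rot: [0.953, 0.02, 0.303, -0.01]
contact_force: [-4.9, -0.0, 3.6]
opening: 0.322
grip_force: 3.1
```

```bash
python3 -c "
from h import *
plan((653,37.5,10));print(tool()[3]['qpos'])
a=stray(295,115,333,205)"
```

```text
t 11.6 tip [650.5  34.7   7.6] yaw 0.054 tilt 0.616 ylevel -0.007 open 0.3215866825041998 F [-4.9 -0.   3.6]
delta tool cm [ 0.36 -0.28 -0.05]
[-0.11065292  0.40573997  2.17825242  2.07373373  0.10802451 -0.62722588]
blob [306, 131, 18, 17, 224] [674.   34.9]
```

Joint 5 is at the edge of its range, so I'll ease the tilt back by about 0.1 rad before the last few millimetres.

Call:
arm_command(
  deltas="0.06 0 -0.12 0 -0.04 0;0.06 0 -0.12 0 -0.04 0;0.06 0 -0.06 0 -0.04 0;0 0 0 0 0 0",
)

```text
t: 12.05
eef_pos: [637.4, 40.2, 29.5]
tool_rot: [0.957, 0.024, 0.288, -0.019]
contact_force: [-0.6, -0.8, -0.6]
opening: 0.321
grip_force: 0.8
```

```bash
python3 -c "
from h import *
plan((654,36,10));print(tool()[3]['qpos'])
a=stray(295,115,333,205)"
```

```text
t 12.05 tip [651.2  41.5   8.7] yaw 0.092 tilt 0.586 ylevel -0.023 open 0.32106353980028096 F [-0.6 -0.8 -0.6]
delta tool cm [0.29 0.56 0.02]
[-0.11017392  0.40061241  2.14683449  1.41424912  0.1128394   0.03043057]
blob [304, 130, 17, 17, 223] [677.8  40.6]
```

The stray is now at (678,41), on the card's origin, and the contact force is gone. I'll back off gently.

Call:
arm_command(
  deltas="-0.33 0 -0.22 0 0 0;-0.33 0 -0.22 0 0 0;-0.41 0 -0.28 0 0 0;-0.41 0 -0.28 0 0 0;-0.82 0 -0.56 0 0 0;-0.82 0 -0.56 0 0 0;-0.82 0 -0.56 0 0 0;-0.82 0 -0.56 0 0 0;-0.82 0 -0.56 0 0 0;0 0 0 0 0 0",
)

```text
t: 13.1
eef_pos: [568.7, 36.7, 30.3]
tool_rot: [0.957, 0.022, 0.288, -0.02]
contact_force: [0.4, -0.6, 0.2]
opening: 0.316
grip_force: 0.0
```

```bash
python3 -c "
from h import *
from station import capture
plan((654,36,10));print(tool()[3]['qpos'])
a=stray(295,115,333,205);b=capture('side')
cv2.imwrite('pics/f1.png',np.hstack([cv2.resize(a[110:250,260:390],(390,420)),cv2.resize(b[110:250,240:370],(390,420))]))"
```

```text
t 13.1 tip [582.4  38.    9.5] yaw 0.092 tilt 0.586 ylevel -0.026 open 0.3156430708388178 F [ 0.4 -0.6  0.2]
delta tool cm [5.99 0.58 3.89]
[-0.14054535  0.33572136  2.29305745  2.00891904  0.14135801 -0.59043213]
blob [304, 130, 18, 17, 225] [676.8  40. ]
```

View pics/f1.png

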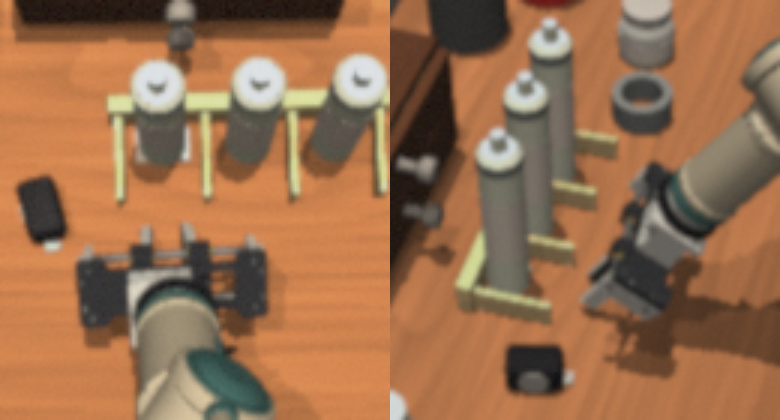

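The cartridge stands upright in the left lane and the fingers are clear. I'll check its line-up against the two stock cartridges using the same measurement.

```bash
python3 -c "
from h import *
stray(295,115,333,150);stray(333,115,400,150)"
```

```text
blob [304, 130, 18, 17, 226] [677.1  39.8]
blob [338, 129, 17, 17, 222] [678.  -49.3]
blob [371, 128, 18, 17, 222] [ 679.3 -138.3]
```

```bash
python3 -c "
from station import robot
print(robot.hand_in())"
```

```text
the job is handed in; nothing more can be done
None
```

I slid the stray cartridge upright into the empty left lane; in the last images it lines up with the two stock cartridges to about 1 mm and sits about 1 mm off the lane centre, with the fingers clear. I handed the job in at about 13 s; no verdict came back, and joint 5 briefly read 0.108 rad, just under its 0.11 limit, near the end of the push.

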